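Fit the turned bushing on the gauge and set its stop nut

TASK

Of the two brass bushings beside the fit gauge, slide the one whose bore fits down over the gauge pin until it rests fully on the knurled stop nut and let go of it, and leave the tight one standing on the bench. Then, with the bushing riding on it, thread the knurled nut clockwise until it bottoms out, back it off a quarter turn, and finish while still holding the nut still in the gripper. Leave the other things on the bench as they are.

Things in the scene. Friction and masses are not known exactly. Their poses are not given: they have to be found in the camera images.
- wide_center (a point): The bushing that fits: plain brass sleeve, 36 mm outside diameter, 30 mm long, bore 23 mm right through, standing upright on the bench left or right of the gauge, the tight bushing on the other side. The point is its centre, half-way up (15 mm above its lower end); z along the bore. Mass about 0.1 kg.
- tight_center (a point): The bushing that does not fit: same brass, same outside diameter (36 mm) and length (30 mm), but a bore of only 16 mm and so a thicker wall. The point is at its centre, 15 mm above its lower end; z along the bore.
- gauge: Fit gauge, fixed to the bench: dark steel foot 100 x 100 x 12 mm, on it a round boss of 36 mm diameter up to 38 mm above the bench, above it the knurled nut, and a steel pin of 20 mm diameter standing up through the nut (last 5 mm tapered to 12 mm). Origin: centre of the foot's underside, on the pin's axis; z up. A white line on the foot's -x side meets the nut's notch when bottomed out.
- pin_tip (a point): Centre of the gauge pin's top, 90 mm above the bench.
- nut_top (a point): Centre of the upper face of the knurled stop nut, on the pin's axis; turns and rises with it. Plain steel knurled ring, 52 mm diameter, 22 mm high; grip it 11 mm below this point, at any yaw. Bottomed out, this face is 60 mm above the bench. A bushing seated on the pin stands 30 mm above it, so fingers taking the nut from above straddle the bushing. Notch on the nut's -x side.
- stop_nut (a joint): Angle of the knurled stop nut on its thread, rad. 0 = bottomed out on the boss (hard stop); grows as it is unscrewed (anticlockwise from above, rising 6 mm a turn; upper stop 4.2). Clockwise from above threads it down. Starts 1.9 to 3.0 rad from the bottom, turns with light friction (0.08 N m), stays where it is left.
- spanner: Bystander, to be left alone: open-ended steel spanner 180 mm long, lying flat. Origin at the centre of its underside.
- chip_brush: Bystander, to be left alone: wooden-handled brush 200 mm long, lying flat. Origin at the centre of its underside.
- chuck_key: Bystander, to be left alone: T-shaped dark steel chuck key 110 x 130 mm, lying flat. Origin at the centre of its underside.
- tool_bit: Bystander, to be left alone: square steel tool bit 100 x 16 x 16 mm, lying. Origin at the centre of its underside.
- collet: Bystander, to be left alone: solid steel collet, 38 mm wide at the top, 44 mm tall, standing. Origin at the centre of its underside.
- bar_end: Bystander, to be left alone: solid dark steel bar end, 40 mm diameter, 35 mm tall, standing. Origin at the centre of its underside.
- oil_bottle: Bystander, to be left alone: grey plastic oil bottle, 60 mm diameter, 150 mm tall, standing. Origin at the centre of its underside.
Mind the look-alikes: they are no part of the job. Leave any blue or purple look-alike of the part that bears wide_center alone. What is shaped like the gauge but turquoise is not meant.

How it is judged (in metres and radians):
On the way, in this order (a step that is already met when the one before it is completed fails the run):
1. the bushing with the wide bore sits on the pin, down on the nut, and is released, before the nut has been threaded down (horizontal distance between wide_center and nut_top below 0.005 m and z of wide_center in the frame of nut_top between 0.012 and 0.018 m and angle between wide_center's own z axis and vertical below 0.12 rad and contact force between the fingers and sleeve_wide below 0.2 N and value of joint stop_nut above 0.5 rad), for 0.2 s.
2. the nut is bottomed out with the bushing riding on it (value of joint stop_nut below 0.08 rad and horizontal distance between wide_center and nut_top below 0.005 m and z of wide_center in the frame of nut_top between 0.012 and 0.018 m and angle between wide_center's own z axis and vertical below 0.12 rad), for 0.15 s.
3. the nut is backed off about a quarter turn (value of joint stop_nut between 1.27 and 1.87 rad), for 0.2 s.
At the end, for the whole second after the job is handed in: The nut, bottomed out before (within 0.08 rad), is still at 1.27 to 1.87 rad, gripped with over 3 N; the wide bushing is upright on the pin (axis within 5 mm) and on the nut (within 3 mm); the tight one stands upright on the bench over 70 mm from the pin axis (all of step 3 and velocity of joint stop_nut between -0.1 and 0.1 rad/s and contact force between the fingers and stop_nut above 3 N and horizontal distance between wide_center and nut_top below 0.005 m and z of wide_center in the frame of nut_top between 0.012 and 0.018 m and angle between each of wide_center, tight_center's own z axis and vertical below 0.12 rad and height (world z) of tight_center below 0.02 m and horizontal distance between tight_center and gauge above 0.07 m); the arm keeps its last pose, push and grip.
It fails at once if a bystander is shoved (more than 40 mm) or knocked over (distance of any of spanner, chip_brush, chuck_key, tool_bit, collet, bar_end, oil_bottle from where it was at the start of the episode above 0.04 m or angle between any of collet, bar_end, oil_bottle's own z axis and vertical above 0.5 rad).
It also fails if it takes over 64 s, if anything falls off the work surface, if the arm or the gripper's body presses on something with over 40 N, if the wrist force passes 120 N, or if a joint passes its speed limit or range.

ROBOT

A 6-joint arm with a two-finger parallel gripper is mounted at the origin on the work surface. World frame = base frame: x ahead of the robot, y to its left, z up, the work surface at z = 0. Lengths are in mm, angles in rad, forces in N, time in s.
With the tool pointing down it reaches from about 400 to 825 mm from the base axis. Payload 7 kg.
Tool frame: the origin (TCP) lies midway between the tips of the shut fingers; the grasp point (between the pads) lies 19 mm behind it; z points along the fingers, y is the line along which they close (so a half turn about z gives the same grasp; the last joint's range is limited). The gripper opens to 85 mm and grips with 20 to 120 N. Pads are 22 mm wide; open, the fingers measure 114 mm over their backs; the gripper's body (76 mm by 85 mm) begins 54 mm behind the grasp point. The pads swing forward as they close: fully open they stand 13 mm farther back than shut.
Start: joints at [-0.915, 0.359, 0.012, 0, -1.224, -0.288], TCP at [242.678, -629.843, 204.302] pointing down, gripper open.
Joint ranges: [-3.07, 3.07], [-1.43, 2.12], [-1.02, 1.25], [-3.03, 1.67], [-3.05, -0], [-3.03, 3.03]. Speed limits (rad/s): [2.39, 2.39, 3.01, 3.14, 3.14, 3.14].

INTERFACE

Orientations are given as a 3x3 rotation matrix whose columns are the frame's x, y, z axes.
In Python, from cell import r gives the robot as it stands. The module is installed in compiled form; this text tells all that it offers.
- The arm moves only by the tool apply_moves, never from a script. Its argument "motion" is a list of rows, each an object of numbers: "rx", "ry", "rz": the turn, a rotation vector about the world's x, y, z in degrees; "tx", "ty", "tz": the shift along the world's x, y, z in mm; "hand": the closure, from -1 (fully open) to 1 (shut). In form: [{"rx": .., "ry": .., "rz": .., "tx": .., "ty": .., "tz": .., "hand": ..}, ...]. A call has 1 to 5 rows; each row is the pose to reach, as a shift and turn from the pose commanded when the call began; what a row does not reach only later rows make up. A row lasts 1/10 s, in which the tool goes at most 50 mm and 8.59 degrees, less where a joint would pass 70% of its speed; a pose out of reach is approached as far as the arm can. A call with a gripper value outside its range is refused whole. The fingers move at their own pace and stop on an object; "squeeze" is the grip in N (left out, the last holds). Time passes only in rows, so rows that repeat a pose let the fingers close. It gives the time, the measured TCP pose, the force, the opening and the grip force at its end, in the units of the state.
- r.get_obs(): the state, without advancing time (a new reading comes with each control period).
- r.read_camera(name): name is "scene" or "side" or "wrist"; returns the picture (400x640x3 uint8, red, green, blue); there is no depth.
- r.camera_info(name): a dict with "fx", "fy", "cx", "cy" (pixels), "k1" (the pictures are not rectified: a ray, as slopes to the right and down, at radius r is drawn at 1 + k1 r^2 times it, then the intrinsics apply), "origin" and "attitude" of the camera in the world. Camera axes: x right, y down, z forward; pixel columns grow to the right and rows downward; lengths in mm; the calibration is good to about 2 mm. A picture is of the moment at which its call begins: read the wrist's pose just before it. camera_info takes no time and is no camera call; for the wrist camera it gives the pose at the moment of the call.
- r.close_job(): hands the job in; it is judged then, once.
The state is a dict: "time_s": time; "joints": joint angles; "qd": joint speeds; "joint_efforts": joint torques, N m; "position": TCP position; "ee_rot": TCP orientation; "ft_force": force on the tool from outside, world axes, zero at the start; "torque": the same for the moment, N m; "grip_width": opening from 0.0 (shut) to 1.0 (fully open); "grip_force": force on a finger pad.
Only numpy, scipy, OpenCV 4.12 (cv2) and the standard library are available. Lean on these libraries where they do the work, as an engineer would, in place of code of your own. Each camera call takes 0.05 s, during which the arm holds its last target. There are 200 camera calls.

## Working session

There is one attempt and no reset: what is moved stays moved. The work goes in short steps, Python scripts to look and compute and a tool call to move; the robot and the scene stay as the last step left them, time stands still between calls to the robot, and variables do not carry over. Pictures are saved under pics/ and viewed, at most 10 in all, crops included, and the job is handed in when it is done.

Besides the shell and the picture viewer there is one more tool, called after ">>>" as name(argument=value, ...) on one line, values as JSON. apply_moves: Moves the arm, as the interface text tells. Its arguments: {"type":"object","properties":{"motion":{"type":"array"},"squeeze":{"type":"number"}},"required":["motion"]}

```bash
mkdir -p pics; cat > h.py <<'E'
import numpy as np, cv2
from cell import r
def snap(n,f):
    ci=r.camera_info(n); im=r.read_camera(n); cv2.imwrite('pics/'+f+'.png',im[:,:,::-1]); return im,ci
def ray(ci,u,v):
    xd=np.array([(u-ci['cx'])/ci['fx'],(v-ci['cy'])/ci['fy']]); x=xd.copy()
    for _ in range(30): x=xd/(1+ci['k1']*(x@x))
    d=np.array(ci['attitude']).reshape(3,3)@np.array([x[0],x[1],1]); return np.array(ci['origin']),d
def atz(ci,u,v,z):
    o,d=ray(ci,u,v); return o+d*(z-o[2])/d[2]
def proj(ci,p):
    c=np.array(ci['attitude']).reshape(3,3).T@(np.array(p)-ci['origin']); x=c[:2]/c[2]; x=x*(1+ci['k1']*(x@x))
    return x*[ci['fx'],ci['fy']]+[ci['cx'],ci['cy']]
E
python3 - <<'E'
from h import *
for n in ('scene','side','wrist'):
    im,ci=snap(n,n+'0'); print(n,{k:np.round(v,3).tolist() for k,v in ci.items()})
print(r.get_obs())
E
```

```text
scene {'fx': 370.485, 'fy': 370.485, 'cx': 326.082, 'cy': 201.976, 'k1': -0.019, 'origin': [1000.745, 574.292, 701.275], 'attitude': [[-0.78, 0.407, -0.475], [0.625, 0.512, -0.589], [0.004, -0.757, -0.654]]}
side {'fx': 486.144, 'fy': 486.144, 'cx': 324.0, 'cy': 212.109, 'k1': -0.094, 'origin': [196.763, -942.228, 1144.632], 'attitude': [[0.932, -0.272, 0.238], [-0.361, -0.672, 0.647], [-0.016, -0.689, -0.725]]}
wrist {'fx': 332.552, 'fy': 332.552, 'cx': 322.672, 'cy': 203.663, 'k1': -0.007, 'origin': [178.422, -655.636, 372.63], 'attitude': [[-0.36, 0.898, 0.253], [0.933, 0.346, 0.099], [0.001, 0.272, -0.962]]}
{'time_s': 0.15, 'joints': array([-9.14911768e-01,  3.59227512e-01,  1.12590016e-02, -2.46451990e-04,
       -1.22408312e+00, -2.88092464e-01]), 'qd': array([ 0.00137565, -0.00314269,  0.0020212 ,  0.00128032,  0.00071615,
       -0.0005755 ]), 'joint_efforts': array([-4.08340156e-04, -5.83875704e+01,  2.93652427e+01,  6.94039419e+00,
       -4.22569981e-03, -1.77183058e-06]), 'position': array([ 242.52190325, -629.50124865,  203.57256648]), 'ee_rot': array([[-9.33153606e-01, -3.59477410e-01, -5.81860385e-04],
       [-3.59477856e-01,  9.33152924e-01,  1.13618810e-03],
       [ 1.34530765e-04,  1.26940395e-03, -9.99999185e-01]]), 'ft_force': array([0.44562302, 0.94530117, 0.69335229]), 'torque': array([ 0.00540485, -0.02200479, -0.01730426]), 'grip_force': 0.0, 'grip_width': 1.0009977472653884}
```

View pics/scene0.png

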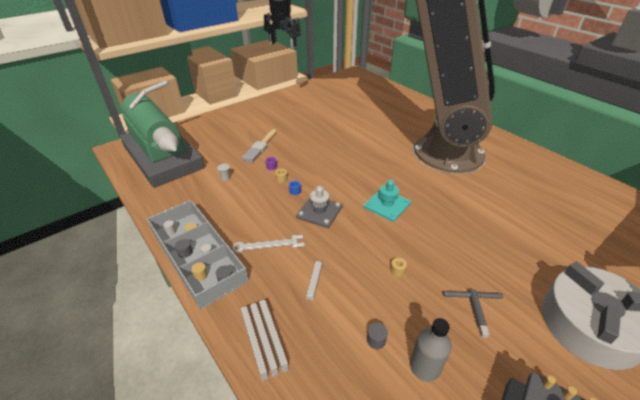

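View pics/side0.png

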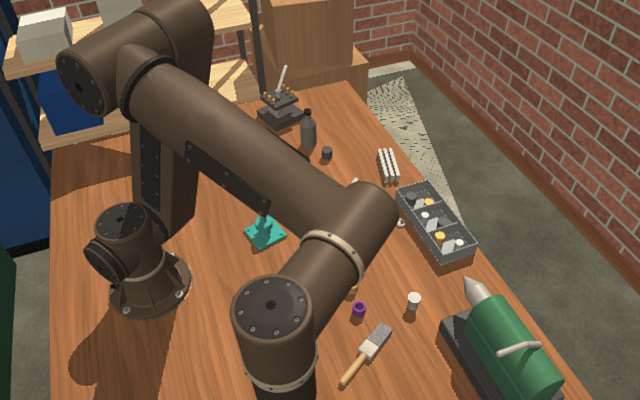

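The scene view shows the dark gauge at (320,208), with a turquoise look-alike at (388,200). The brass bushings are at (281,176) and (399,266), and the blue (295,188) and purple (271,163) ones are look-alikes. I'll compare the two bores in one enlarged crop.

```bash
python3 - <<'E'
from h import *
im=cv2.imread('pics/scene0.png'); ci=r.camera_info('scene')
c=[cv2.resize(im[y-20:y+20,x-20:x+20],(400,400),interpolation=cv2.INTER_CUBIC) for x,y in((281,176),(399,266))]
cv2.imwrite('pics/crop0.png',np.hstack(c))
for n,u,v,z in (('pin',319,189,90),('foot',320,213,12),('A',281.5,173,30),('B',399,262,30),('collet',224,170,44),('blue',295,185,30),('purp',271,161,30),('spanL',237,246,3),('spanR',302,241,3),('turq',388,183,90),('bar',377,328,35),('bit',314,280,16),('chuck',475,300,10)): print(n,atz(ci,u,v,z).round(0))
E
```

```text
pin [539. -29.  90.]
foot [542. -21.  12.]
A [ 535. -220.   30.]
B [514. 243.  30.]
collet [ 672. -324.   44.]
blue [ 537. -146.   30.]
purp [ 526. -294.   30.]
spanL [777. -62.   3.]
spanR [638.  27.   3.]
turq [378.  66.  90.]
bar [676. 334.  35.]
bit [694. 152.  16.]
chuck [448. 412.  10.]
```

View pics/crop0.png

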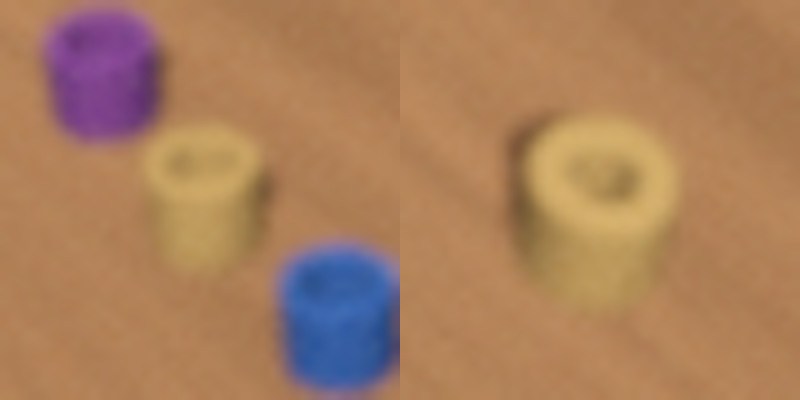

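The left bushing in the crop (281,176) has bore/outer ≈ 0.61, which suits the 23 mm bore. The right one (399,266) is ≈ 0.48, so it's the tight one. The wide bushing is near (535,-220). I'll move over it and check from close by.

>>> apply_moves(motion=[{"tx": 29,"ty": 40,"rz": 7},{"tx": 58,"ty": 80,"rz": 14},{"tx": 87,"ty": 120,"rz": 21},{"tx": 116,"ty": 160,"rz": 28},{"tx": 145,"ty": 200,"rz": 35}])

```text
validation failed for argument at $.mo...
```

>>> apply_moves(motion=[{"tx": 29,"ty": 40,"rz": 7},{"tx": 58,"ty": 80,"rz": 14},{"tx": 87,"ty": 120,"rz": 21},{"tx": 116,"ty": 160,"rz": 28},{"tx": 145,"ty": 200,"rz": 34}])

```text
validation failed for argument at $.mo...
```

>>> apply_moves(motion=[{},{},{}])

```text
validation failed for argument at $.mo...
```

>>> apply_moves(motion=[{"rx": 0,"ry": 0,"rz": 7,"tx": 29,"ty": 40,"tz": 0,"hand": -1},{"rx": 0,"ry": 0,"rz": 14,"tx": 58,"ty": 80,"tz": 0,"hand": -1},{"rx": 0,"ry": 0,"rz": 21,"tx": 87,"ty": 120,"tz": 0,"hand": -1},{"rx": 0,"ry": 0,"rz": 28,"tx": 116,"ty": 160,"tz": 0,"hand": -1},{"rx": 0,"ry": 0,"rz": 35,"tx": 145,"ty": 200,"tz": 0,"hand": -1}])

```text
time_s: 0.65
position: [388.4, -428.1, 204.2]
ee_rot: [[-0.554, -0.832, -0.0], [-0.832, 0.554, 0.0], [-0.0, 0.0, -1.0]]
ft_force: [1.1, -0.8, 0.3]
grip_width: 1.0
grip_force: 0.0
```

>>> apply_moves(motion=[{"rx": 0,"ry": 0,"rz": 7,"tx": 29,"ty": 40,"tz": 0,"hand": -1},{"rx": 0,"ry": 0,"rz": 14,"tx": 58,"ty": 80,"tz": 0,"hand": -1},{"rx": 0,"ry": 0,"rz": 21,"tx": 87,"ty": 120,"tz": 0,"hand": -1},{"rx": 0,"ry": 0,"rz": 28,"tx": 116,"ty": 160,"tz": 0,"hand": -1},{"rx": 0,"ry": 0,"rz": 34,"tx": 145,"ty": 200,"tz": 0,"hand": -1}])

```text
time_s: 1.15
position: [533.4, -227.9, 204.4]
ee_rot: [[0.006, -1.0, 0.0], [-1.0, -0.006, 0.0], [-0.0, -0.0, -1.0]]
ft_force: [0.9, -2.1, -0.1]
grip_width: 0.998
grip_force: 0.0
```

>>> apply_moves(motion=[{"rx": 0,"ry": 0,"rz": 0,"tx": 0,"ty": 0,"tz": 0,"hand": -1},{"rx": 0,"ry": 0,"rz": 0,"tx": 0,"ty": 0,"tz": 0,"hand": -1},{"rx": 0,"ry": 0,"rz": 0,"tx": 0,"ty": 0,"tz": 0,"hand": -1}])

```text
time_s: 1.45
position: [532.1, -230.2, 204.1]
ee_rot: [[0.0, -1.0, -0.001], [-1.0, -0.0, 0.0], [-0.0, 0.001, -1.0]]
ft_force: [0.9, 0.5, -0.5]
grip_width: 1.001
grip_force: 0.0
```

```bash
python3 - <<'E'
from h import *
o=r.get_obs();print(o['time_s'],o['position'].round(1),o['ee_rot'].round(3).tolist(),o['joints'].round(3))
im,ci=snap('wrist','w1'); snap('scene','scene1'); print(proj(ci,[535,-220,30]),proj(ci,[540,-27,90]))
E
```

```text
1.45 [ 532.1 -230.2  204.1] [[0.0, -1.0, -0.001], [-1.0, -0.0, 0.0], [-0.0, 0.001, -1.0]] [-0.071  0.204 -0.203 -0.    -1.164  0.071]
[319.98828023 188.53057189] [315.08475707 381.68126098]
```

View pics/w1.png

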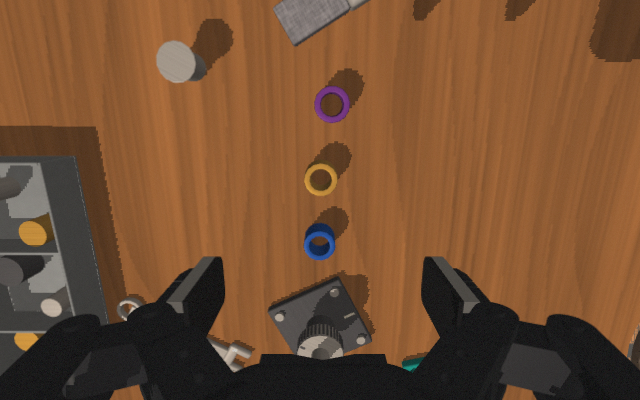

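The wrist view confirms it: the brass bushing at (320,180), between purple (332,104) and blue (320,241), has a thin wall with bore/outer ≈ 0.67, so it is the wide one. The real gauge is at (320,340) and its white line at (350,316).

```bash
python3 - <<'E'
from h import *
im=cv2.imread('pics/w1.png'); ci=r.camera_info('wrist'); print(np.round(ci['origin'],1))
hsv=cv2.cvtColor(im,cv2.COLOR_BGR2HSV); s=hsv[155:205,295:345].astype(int)
m=((s[...,0]>15)&(s[...,0]<28)&(s[...,1]>120)&(s[...,2]>110)).astype(np.uint8)
n,l,st,ce=cv2.connectedComponentsWithStats(m); print(st,ce.round(1))
k=1+np.argmax(st[1:,4]); c=cv2.findContours((l==k).astype(np.uint8),0,1)[0][0]; e=cv2.fitEllipse(c); print(e)
u,v=e[0][0]+295,e[0][1]+155
for z in(15,30): print(z,atz(ci,u,v,z).round(1))
a=cv2.resize(im[290:370,260:380],(600,400),interpolation=cv2.INTER_CUBIC)
s=cv2.resize(cv2.imread('pics/scene1.png')[180:230,290:350],(480,400)[::1],interpolation=cv2.INTER_CUBIC)
cv2.imwrite('pics/c2.png',cv2.resize(np.hstack([a,s]),(800,296)))
E
```

```text
[ 531.9 -300.9  373.4]
[[   0    0   50   50 1987]
 [   9    8   34   33  513]] [[24.3 24.6]
 [25.4 24.1]]
((25.360706329345703, 24.26773452758789), (31.83765983581543, 32.84919738769531), 86.63980865478516)
15 [ 534.6 -227.5   15. ]
30 [ 534.5 -230.6   30. ]
```

View pics/c2.png

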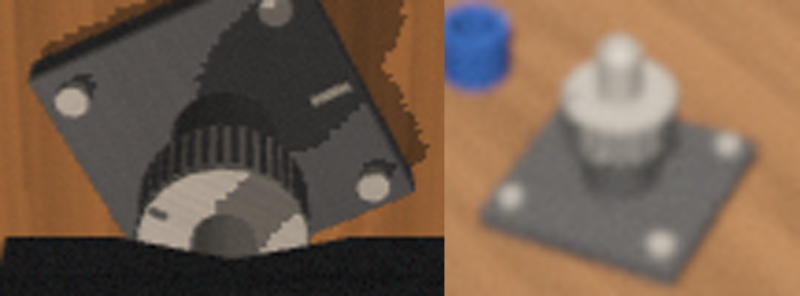

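>>> apply_moves(motion=[{"rx": 0,"ry": 0,"rz": 0,"tx": 2,"ty": 0,"tz": -40,"hand": -1},{"rx": 0,"ry": 0,"rz": 0,"tx": 2,"ty": 0,"tz": -80,"hand": -1},{"rx": 0,"ry": 0,"rz": 0,"tx": 2,"ty": 0,"tz": -120,"hand": -1},{"rx": 0,"ry": 0,"rz": 0,"tx": 2,"ty": 0,"tz": -150,"hand": -1},{"rx": 0,"ry": 0,"rz": 0,"tx": 2,"ty": 0,"tz": -170,"hand": -1}])

```text
time_s: 2.05
position: [532.7, -230.9, 32.0]
ee_rot: [[-0.001, -1.0, -0.003], [-1.0, 0.001, 0.0], [-0.0, 0.003, -1.0]]
ft_force: [-0.8, -0.1, 0.2]
grip_width: 1.0
grip_force: 0.0
```

>>> apply_moves(motion=[{"rx": 0,"ry": 0,"rz": 0,"tx": 0,"ty": 0,"tz": -15,"hand": -1},{"rx": 0,"ry": 0,"rz": 0,"tx": 0,"ty": 0,"tz": -25,"hand": -1},{"rx": 0,"ry": 0,"rz": 0,"tx": 0,"ty": 0,"tz": -32,"hand": -1},{"rx": 0,"ry": 0,"rz": 0,"tx": 0,"ty": 0,"tz": -35,"hand": -1},{"rx": 0,"ry": 0,"rz": 0,"tx": 0,"ty": 0,"tz": -35,"hand": -1}])

```text
time_s: 2.55
position: [534.7, -230.1, -0.5]
ee_rot: [[0.001, -1.0, 0.0], [-1.0, -0.001, -0.0], [0.0, -0.0, -1.0]]
ft_force: [0.7, -0.7, -0.0]
grip_width: 1.002
grip_force: 0.0
```

```bash
python3 - <<'E'
from h import *
o=r.get_obs();print(o['time_s'],o['position'].round(1),o['ft_force'].round(1))
im,ci=snap('wrist','w2'); 
E
```

```text
2.55 [ 5.347e+02 -2.301e+02 -5.000e-01] [ 0.7 -0.7 -0. ]
```

View pics/w2.png

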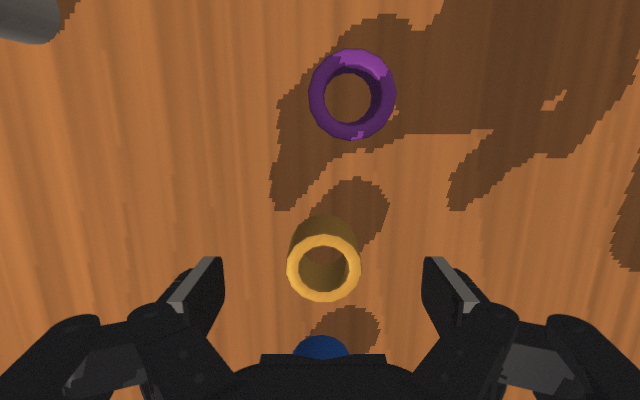

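The bushing is centred between the pads at (323,267), so I'll close on it.

>>> apply_moves(motion=[{"rx": 0,"ry": 0,"rz": 0,"tx": 0,"ty": 0,"tz": 0,"hand": 1},{"rx": 0,"ry": 0,"rz": 0,"tx": 0,"ty": 0,"tz": 0,"hand": 1},{"rx": 0,"ry": 0,"rz": 0,"tx": 0,"ty": 0,"tz": 0,"hand": 1},{"rx": 0,"ry": 0,"rz": 0,"tx": 0,"ty": 0,"tz": 0,"hand": 1},{"rx": 0,"ry": 0,"rz": 0,"tx": 0,"ty": 0,"tz": 0,"hand": 1}], squeeze=40)

```text
time_s: 3.1
position: [534.9, -229.9, -0.0]
ee_rot: [[0.002, -1.0, 0.0], [-1.0, -0.002, -0.0], [0.0, -0.0, -1.0]]
ft_force: [-0.6, 1.3, 5.4]
grip_width: 0.377
grip_force: 39.1
```

>>> apply_moves(motion=[{"rx": 0,"ry": 0,"rz": 0,"tx": 0,"ty": 0,"tz": 0,"hand": 1},{"rx": 0,"ry": 0,"rz": 0,"tx": 0,"ty": 0,"tz": 0,"hand": 1},{"rx": 0,"ry": 0,"rz": 0,"tx": 0,"ty": 0,"tz": 0,"hand": 1},{"rx": 0,"ry": 0,"rz": 0,"tx": 0,"ty": 0,"tz": 0,"hand": 1},{"rx": 0,"ry": 0,"rz": 0,"tx": 0,"ty": 0,"tz": 0,"hand": 1}])

```text
time_s: 3.6
position: [534.9, -229.9, -0.0]
ee_rot: [[0.002, -1.0, 0.0], [-1.0, -0.002, -0.0], [0.0, -0.0, -1.0]]
ft_force: [-1.6, 0.8, 4.8]
grip_width: 0.376
grip_force: 39.2
```

```bash
python3 - <<'E'
from h import *
o=r.get_obs();print(o['time_s'],o['position'].round(1),o['ft_force'].round(1),o['grip_width'],o['grip_force'])
snap('wrist','w3')
E
```

```text
3.6 [ 534.9 -229.9   -0. ] [-1.6  0.8  4.8] 0.37583699784878444 39.15885676047765
```

>>> apply_moves(motion=[{"rx": 0,"ry": 0,"rz": 0,"tx": 0,"ty": 0,"tz": 15,"hand": 1},{"rx": 0,"ry": 0,"rz": 0,"tx": 0,"ty": 0,"tz": 45,"hand": 1},{"rx": 0,"ry": 0,"rz": 0,"tx": 0,"ty": 0,"tz": 85,"hand": 1},{"rx": 0,"ry": 0,"rz": 0,"tx": 0,"ty": 0,"tz": 120,"hand": 1},{"rx": 0,"ry": 0,"rz": 0,"tx": 0,"ty": 0,"tz": 150,"hand": 1}])

```text
time_s: 4.15
position: [534.8, -229.8, 151.4]
ee_rot: [[0.001, -1.0, 0.001], [-1.0, -0.001, -0.0], [0.0, -0.001, -1.0]]
ft_force: [0.7, -1.1, -1.5]
grip_width: 0.376
grip_force: 39.9
```

>>> apply_moves(motion=[{"rx": 0,"ry": 0,"rz": 0,"tx": 1,"ty": 30,"tz": 0,"hand": 1},{"rx": 0,"ry": 0,"rz": 0,"tx": 2,"ty": 70,"tz": 0,"hand": 1},{"rx": 0,"ry": 0,"rz": 0,"tx": 3,"ty": 110,"tz": 0,"hand": 1},{"rx": 0,"ry": 0,"rz": 0,"tx": 4,"ty": 150,"tz": 0,"hand": 1},{"rx": 0,"ry": 0,"rz": 0,"tx": 5,"ty": 190,"tz": 0,"hand": 1}])

```text
time_s: 4.65
position: [539.2, -38.3, 149.3]
ee_rot: [[0.001, -1.0, -0.0], [-1.0, -0.001, 0.0], [-0.0, 0.0, -1.0]]
ft_force: [0.3, -0.4, -1.5]
grip_width: 0.375
grip_force: 39.9
```

>>> apply_moves(motion=[{"rx": 0,"ry": 0,"rz": 0,"tx": 0,"ty": 40,"tz": 0,"hand": 1},{"rx": 0,"ry": 0,"rz": 0,"tx": 0,"ty": 70,"tz": 0,"hand": 1},{"rx": 0,"ry": 0,"rz": 0,"tx": 0,"ty": 85,"tz": 0,"hand": 1},{"rx": 0,"ry": 0,"rz": 0,"tx": 0,"ty": 85,"tz": 0,"hand": 1},{"rx": 0,"ry": 0,"rz": 0,"tx": 0,"ty": 85,"tz": 0,"hand": 1}])

```text
time_s: 5.15
position: [539.4, 44.9, 149.2]
ee_rot: [[0.002, -1.0, -0.001], [-1.0, -0.002, -0.0], [0.0, 0.001, -1.0]]
ft_force: [0.2, -0.4, -0.3]
grip_width: 0.378
grip_force: 39.9
```

```bash
python3 - <<'E'
from h import *
o=r.get_obs();print(o['time_s'],o['position'].round(1),o['ft_force'].round(1),o['joints'].round(2))
im,ci=snap('wrist','w4'); import json; json.dump({k:np.array(v).tolist() for k,v in ci.items()},open('w4.json','w')); print(proj(ci,[540,-27,90]))
E
```

```text
5.15 [539.4  44.9 149.2] [ 0.2 -0.4 -0.3] [ 0.45  0.18 -0.36 -0.   -1.03 -0.44]
[322.10247901 106.90902192]
```

View pics/w4.png

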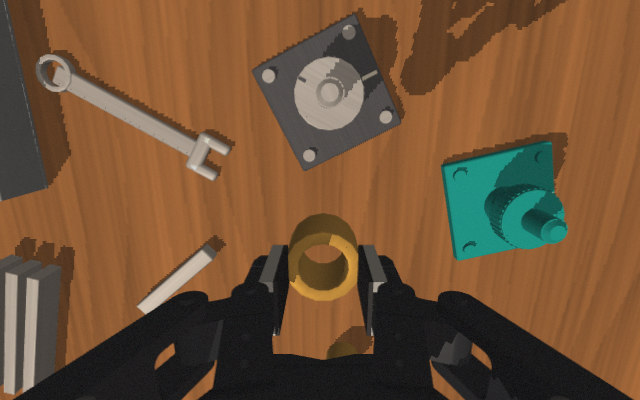

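Wrist view: the bushing is held at (324,267), and the real gauge's nut and pin are at (330,93). The nut's notch (298,77) against the white line (370,75) gives about 130° (2.26 rad), so nut top ≈ 62.2 mm.

```bash
python3 - <<'E'
from h import *; import json
ci=json.load(open('w4.json')); im=cv2.imread('pics/w4.png'); g=cv2.cvtColor(im,cv2.COLOR_BGR2GRAY)
c=cv2.resize(g[50:140,285:375],None,fx=4,fy=4,interpolation=cv2.INTER_CUBIC)
for lo,hi,ed in((30,60,'nut'),(8,25,'pin')):
    h=cv2.HoughCircles(cv2.medianBlur(c,5),cv2.HOUGH_GRADIENT,1.2,20,param1=100,param2=18,minRadius=lo*4,maxRadius=hi*4)
    for q in h[0][:3]:
        u,v=q[0]/4+285-.375,q[1]/4+50-.375; print(ed,u,v,q[2]/4, atz(ci,u,v,62.2 if ed=='nut' else 90).round(1))
# brass ring via bright top face, w2(ungripped)/w4
for f in('w2','w3','w4'):
    i=cv2.imread(f'pics/{f}.png'); s=cv2.cvtColor(i,cv2.COLOR_BGR2HSV)[200:310,270:380].astype(int)
    m=((abs(s[...,0]-20)<6)&(s[...,1]>140)&(s[...,2]>165)).astype(np.uint8)
    n,l,st,ce=cv2.connectedComponentsWithStats(m);k=1+np.argmax(st[1:,4]);e=cv2.fitEllipse(cv2.convexHull(np.argwhere(l==k)[:,::-1].astype(np.float32)))
    print(f,st[k],np.round(e[0],1)+[270,200],e[1])
tcp=np.array([539.4,44.9,149.2])
for z in (20,30): print(z,(atz(ci,324,267,149.2+z)-tcp).round(1))
cv2.imwrite('pics/c4.png',np.hstack([cv2.resize(im[45:145,280:380],(400,400),interpolation=cv2.INTER_CUBIC),cv2.resize(im[205:305,274:374],(400,400),interpolation=cv2.INTER_CUBIC)]))
E
```

```text
nut 330.975 92.975006 37.260002 [533.6 -37.1  62.2]
nut 325.575 92.675 37.62 [537.5 -37.3  62.2]
nut 329.175 88.175 32.04 [534.9 -40.4  62.2]
pin 329.475 90.875 8.54 [535.2 -37.1  90. ]
pin 338.475 101.375 22.460001 [529.3 -30.5  90. ]
pin 342.675 74.075 12.74 [526.8 -47.3  90. ]
w2 [  16   34   75   68 2124] [323.1 268.2] (68.21930694580078, 74.91857147216797)
w3 [  20   35   68   66 1291] [325.8 268.8] (63.55174255371094, 71.02851867675781)
w4 [  20   35   68   66 1275] [323.  267.4] (66.89363098144531, 72.99320220947266)
20 [-0.6  4.5 20. ]
30 [-0.5 -0.5 30. ]
```

View pics/c4.png

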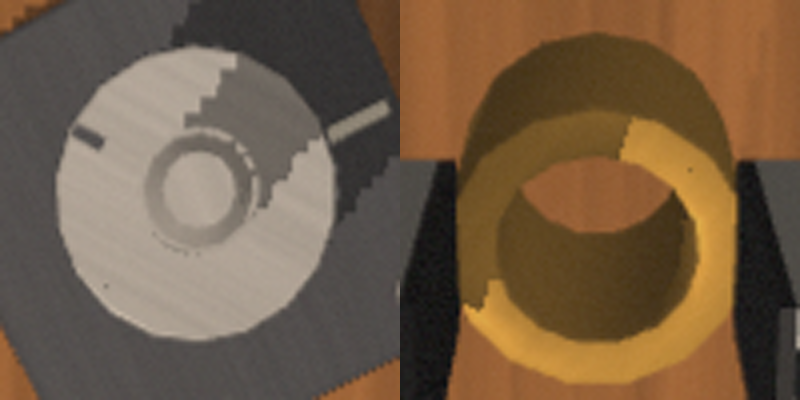

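>>> apply_moves(motion=[{"rx": 0,"ry": 0,"rz": 0,"tx": -2,"ty": -30,"tz": 0,"hand": 1},{"rx": 0,"ry": 0,"rz": 0,"tx": -4,"ty": -60,"tz": 0,"hand": 1},{"rx": 0,"ry": 0,"rz": 0,"tx": -4,"ty": -81,"tz": -10,"hand": 1},{"rx": 0,"ry": 0,"rz": 0,"tx": -4,"ty": -81,"tz": -35,"hand": 1},{"rx": 0,"ry": 0,"rz": 0,"tx": -4,"ty": -81,"tz": -50,"hand": 1}])

```text
time_s: 5.7
position: [534.7, -38.1, 98.1]
ee_rot: [[-0.002, -1.0, -0.001], [-1.0, 0.002, 0.0], [-0.0, 0.001, -1.0]]
ft_force: [-0.7, 0.1, -1.6]
grip_width: 0.374
grip_force: 39.9
```

>>> apply_moves(motion=[{"rx": 0,"ry": 0,"rz": 0,"tx": 0,"ty": 0,"tz": -3,"hand": 1},{"rx": 0,"ry": 0,"rz": 0,"tx": 0,"ty": 0,"tz": -6,"hand": 1},{"rx": 0,"ry": 0,"rz": 0,"tx": 0,"ty": 0,"tz": -9,"hand": 1},{"rx": 0,"ry": 0,"rz": 0,"tx": 0,"ty": 0,"tz": -12,"hand": 1},{"rx": 0,"ry": 0,"rz": 0,"tx": 0,"ty": 0,"tz": -15,"hand": 1}])

```text
time_s: 6.2
position: [536.0, -35.7, 84.6]
ee_rot: [[0.001, -1.0, 0.001], [-1.0, -0.001, 0.0], [-0.0, -0.001, -1.0]]
ft_force: [0.2, -0.8, -0.2]
grip_width: 0.376
grip_force: 39.9
```

>>> apply_moves(motion=[{"rx": 0,"ry": 0,"rz": 0,"tx": 0,"ty": 0,"tz": -4,"hand": 1},{"rx": 0,"ry": 0,"rz": 0,"tx": 0,"ty": 0,"tz": -8,"hand": 1},{"rx": 0,"ry": 0,"rz": 0,"tx": 0,"ty": 0,"tz": -12,"hand": 1},{"rx": 0,"ry": 0,"rz": 0,"tx": 0,"ty": 0,"tz": -16,"hand": 1},{"rx": 0,"ry": 0,"rz": 0,"tx": 0,"ty": 0,"tz": -19,"hand": 1}])

```text
time_s: 6.7
position: [535.5, -35.8, 64.8]
ee_rot: [[0.001, -1.0, -0.0], [-1.0, -0.001, -0.0], [0.0, 0.0, -1.0]]
ft_force: [0.2, 0.2, -1.6]
grip_width: 0.378
grip_force: 39.9
```

>>> apply_moves(motion=[{"rx": 0,"ry": 0,"rz": 0,"tx": 0,"ty": 0,"tz": -1,"hand": 1},{"rx": 0,"ry": 0,"rz": 0,"tx": 0,"ty": 0,"tz": -2,"hand": 1},{"rx": 0,"ry": 0,"rz": 0,"tx": 0,"ty": 0,"tz": -2,"hand": 1}])

```text
time_s: 7.0
position: [535.7, -35.9, 63.3]
ee_rot: [[0.001, -1.0, -0.0], [-1.0, -0.001, -0.0], [0.0, 0.0, -1.0]]
ft_force: [0.3, -0.5, -1.9]
grip_width: 0.378
grip_force: 39.9
```

>>> apply_moves(motion=[{"rx": 0,"ry": 0,"rz": 0,"tx": 0,"ty": 0,"tz": -0.5,"hand": 1},{"rx": 0,"ry": 0,"rz": 0,"tx": 0,"ty": 0,"tz": -1,"hand": 1},{"rx": 0,"ry": 0,"rz": 0,"tx": 0,"ty": 0,"tz": -1,"hand": 1}])

```text
time_s: 7.3
position: [535.7, -35.8, 62.3]
ee_rot: [[0.001, -1.0, 0.0], [-1.0, -0.001, 0.0], [-0.0, -0.0, -1.0]]
ft_force: [0.9, -0.7, -1.4]
grip_width: 0.371
grip_force: 39.9
```

>>> apply_moves(motion=[{"rx": 0,"ry": 0,"rz": 0,"tx": 0,"ty": 0,"tz": 0,"hand": -1},{"rx": 0,"ry": 0,"rz": 0,"tx": 0,"ty": 0,"tz": 0,"hand": -1},{"rx": 0,"ry": 0,"rz": 0,"tx": 0,"ty": 0,"tz": 0,"hand": -1},{"rx": 0,"ry": 0,"rz": 0,"tx": 0,"ty": 0,"tz": 0,"hand": -1},{"rx": 0,"ry": 0,"rz": 0,"tx": 0,"ty": 0,"tz": 0,"hand": -1}])

```text
time_s: 7.8
position: [535.7, -35.8, 62.4]
ee_rot: [[0.001, -1.0, 0.0], [-1.0, -0.001, 0.0], [-0.0, -0.0, -1.0]]
ft_force: [0.4, 0.3, 0.2]
grip_width: 1.001
grip_force: 0.0
```

>>> apply_moves(motion=[{"rx": 0,"ry": 0,"rz": 0,"tx": 0,"ty": 0,"tz": 0,"hand": -1},{"rx": 0,"ry": 0,"rz": 0,"tx": 0,"ty": 0,"tz": 0,"hand": -1},{"rx": 0,"ry": 0,"rz": 0,"tx": 0,"ty": 0,"tz": 0,"hand": -1},{"rx": 0,"ry": 0,"rz": 0,"tx": 0,"ty": 0,"tz": 0,"hand": -1}])

```text
time_s: 8.2
position: [535.7, -35.8, 62.3]
ee_rot: [[0.001, -1.0, -0.0], [-1.0, -0.001, -0.0], [0.0, 0.0, -1.0]]
ft_force: [-0.4, 0.1, 0.7]
grip_width: 1.002
grip_force: 0.0
```

```bash
python3 - <<'E'
from h import *
o=r.get_obs();print(o['time_s'],o['position'].round(1),o['ft_force'].round(1),o['joints'].round(3))
im,ci=snap('wrist','w5'); im2,_=snap('scene','s5')
p=lambda a:cv2.resize(a,(400,400),interpolation=cv2.INTER_CUBIC)[:,:,::-1]
cv2.imwrite('pics/c5.png',np.hstack([p(im[200:400,220:420]),p(im2[170:230,290:350])]))
E
```

```text
8.2 [535.7 -35.8  62.3] [-0.4  0.1  0.7] [ 0.298  0.272 -0.476 -0.    -0.822 -0.297]
```

View pics/c5.png

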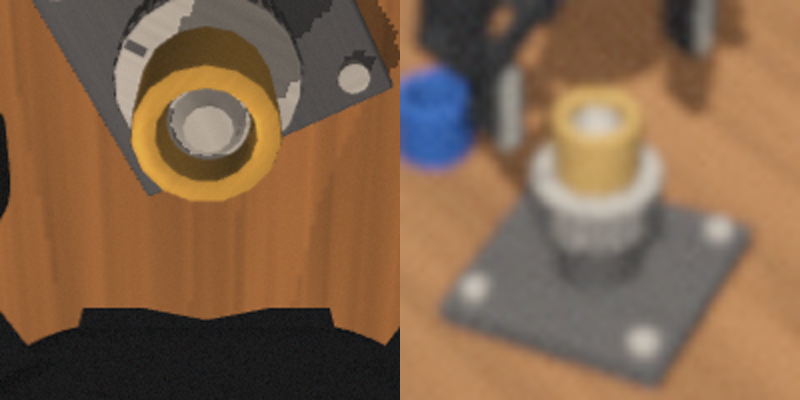

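The bushing is seated on the nut over the pin, in view at wrist crop (207,133) and scene crop (597,140). Next I'll rotate +45° for joint room, lower around the nut and grip it.

>>> apply_moves(motion=[{"rx": 0,"ry": 0,"rz": 8,"tx": -0.5,"ty": -0.5,"tz": 0,"hand": -1},{"rx": 0,"ry": 0,"rz": 16,"tx": -0.5,"ty": -0.5,"tz": 0,"hand": -1},{"rx": 0,"ry": 0,"rz": 24,"tx": -0.5,"ty": -0.5,"tz": 0,"hand": -1},{"rx": 0,"ry": 0,"rz": 32,"tx": -0.5,"ty": -0.5,"tz": 0,"hand": -1},{"rx": 0,"ry": 0,"rz": 40,"tx": -0.5,"ty": -0.5,"tz": 0,"hand": -1}])

```text
time_s: 8.8
position: [535.2, -36.3, 62.3]
ee_rot: [[0.648, -0.762, 0.0], [-0.762, -0.648, 0.0], [-0.0, -0.0, -1.0]]
ft_force: [0.6, -0.3, 0.2]
grip_width: 1.001
grip_force: 0.0
```

>>> apply_moves(motion=[{"rx": 0,"ry": 0,"rz": 3,"tx": 0,"ty": 0,"tz": -8,"hand": -1},{"rx": 0,"ry": 0,"rz": 5,"tx": 0,"ty": 0,"tz": -16,"hand": -1},{"rx": 0,"ry": 0,"rz": 5,"tx": 0,"ty": 0,"tz": -24,"hand": -1},{"rx": 0,"ry": 0,"rz": 5,"tx": 0,"ty": 0,"tz": -30,"hand": -1},{"rx": 0,"ry": 0,"rz": 5,"tx": 0,"ty": 0,"tz": -34,"hand": -1}])

```text
time_s: 9.3
position: [534.9, -36.4, 27.7]
ee_rot: [[0.707, -0.707, -0.001], [-0.707, -0.707, -0.0], [-0.0, 0.001, -1.0]]
ft_force: [-0.0, 0.7, -0.2]
grip_width: 0.999
grip_force: 0.0
```

>>> apply_moves(motion=[{"rx": 0,"ry": 0,"rz": 0,"tx": 0,"ty": 0,"tz": 0,"hand": -1},{"rx": 0,"ry": 0,"rz": 0,"tx": 0,"ty": 0,"tz": 0,"hand": -1},{"rx": 0,"ry": 0,"rz": 0,"tx": 0,"ty": 0,"tz": 0,"hand": 0},{"rx": 0,"ry": 0,"rz": 0,"tx": 0,"ty": 0,"tz": 0,"hand": 1},{"rx": 0,"ry": 0,"rz": 0,"tx": 0,"ty": 0,"tz": 0,"hand": 1}], squeeze=40)

```text
time_s: 9.8
position: [536.1, -35.9, 29.2]
ee_rot: [[0.708, -0.706, 0.002], [-0.706, -0.708, 0.0], [0.001, -0.002, -1.0]]
ft_force: [-3.0, 4.1, 9.1]
grip_width: 0.573
grip_force: 39.8
```

>>> apply_moves(motion=[{"rx": 0,"ry": 0,"rz": 0,"tx": 0,"ty": 0,"tz": 0,"hand": 1},{"rx": 0,"ry": 0,"rz": 0,"tx": 0,"ty": 0,"tz": 0,"hand": 1},{"rx": 0,"ry": 0,"rz": 0,"tx": 0,"ty": 0,"tz": 0,"hand": 1}])

```text
time_s: 10.1
position: [536.0, -35.9, 29.3]
ee_rot: [[0.708, -0.706, 0.002], [-0.706, -0.708, 0.001], [0.001, -0.002, -1.0]]
ft_force: [-1.3, 3.5, 6.5]
grip_width: 0.574
grip_force: 40.2
```

```bash
python3 - <<'E'
from h import *
o=r.get_obs();print(o['time_s'],o['position'].round(1),o['ft_force'].round(1),o['torque'].round(2),o['joints'].round(3),o['grip_width'],o['grip_force'])
E
```

```text
10.1 [536.  -35.9  29.3] [-1.3  3.5  6.5] [ 0.9   0.49 -0.04] [ 0.298  0.316 -0.511  0.    -0.742  0.489] 0.5742696145423974 40.17203092575073
```

>>> apply_moves(motion=[{"rx": 0,"ry": 0,"rz": -6,"tx": 0.5,"ty": 0.5,"tz": -0.1,"hand": 1},{"rx": 0,"ry": 0,"rz": -12,"tx": 0.5,"ty": 0.5,"tz": -0.2,"hand": 1},{"rx": 0,"ry": 0,"rz": -18,"tx": 0.5,"ty": 0.5,"tz": -0.3,"hand": 1},{"rx": 0,"ry": 0,"rz": -24,"tx": 0.5,"ty": 0.5,"tz": -0.4,"hand": 1},{"rx": 0,"ry": 0,"rz": -30,"tx": 0.5,"ty": 0.5,"tz": -0.5,"hand": 1}])

```text
time_s: 10.6
position: [535.6, -36.0, 28.7]
ee_rot: [[0.256, -0.967, 0.0], [-0.967, -0.256, -0.0], [0.0, -0.0, -1.0]]
ft_force: [-4.1, -0.2, 9.2]
grip_width: 0.575
grip_force: 40.5
```

>>> apply_moves(motion=[{"rx": 0,"ry": 0,"rz": -6,"tx": 0,"ty": 0,"tz": -0.1,"hand": 1},{"rx": 0,"ry": 0,"rz": -12,"tx": 0,"ty": 0,"tz": -0.2,"hand": 1},{"rx": 0,"ry": 0,"rz": -18,"tx": 0,"ty": 0,"tz": -0.3,"hand": 1},{"rx": 0,"ry": 0,"rz": -24,"tx": 0,"ty": 0,"tz": -0.4,"hand": 1},{"rx": 0,"ry": 0,"rz": -30,"tx": 0,"ty": 0,"tz": -0.5,"hand": 1}])

```text
time_s: 11.1
position: [535.2, -36.1, 28.2]
ee_rot: [[-0.261, -0.965, -0.0], [-0.965, 0.261, -0.0], [0.0, 0.0, -1.0]]
ft_force: [-4.6, 1.2, 9.6]
grip_width: 0.571
grip_force: 40.6
```

```bash
python3 - <<'E'
from h import *
o=r.get_obs();print(o['time_s'],o['position'].round(1),o['ft_force'].round(1),o['torque'].round(2),o['joints'].round(3),o['grip_width'],o['grip_force'])
E
```

```text
11.1 [535.2 -36.1  28.2] [-4.6  1.2  9.6] [0.22 1.83 0.08] [ 0.299  0.318 -0.511  0.    -0.742 -0.563] 0.5710384764482525 40.64313590526581
```

>>> apply_moves(motion=[{"rx": 0,"ry": 0,"rz": -6,"tx": 0,"ty": 0,"tz": -0.1,"hand": 1},{"rx": 0,"ry": 0,"rz": -12,"tx": 0,"ty": 0,"tz": -0.2,"hand": 1},{"rx": 0,"ry": 0,"rz": -18,"tx": 0,"ty": 0,"tz": -0.3,"hand": 1},{"rx": 0,"ry": 0,"rz": -24,"tx": 0,"ty": 0,"tz": -0.4,"hand": 1},{"rx": 0,"ry": 0,"rz": -30,"tx": 0,"ty": 0,"tz": -0.5,"hand": 1}])

```text
time_s: 11.6
position: [534.8, -35.9, 27.6]
ee_rot: [[-0.709, -0.705, -0.001], [-0.705, 0.709, -0.0], [0.001, 0.001, -1.0]]
ft_force: [-6.3, 1.5, 12.5]
grip_width: 0.576
grip_force: 40.8
```

>>> apply_moves(motion=[{"rx": 0,"ry": 0,"rz": -6,"tx": 0,"ty": 0,"tz": -0.1,"hand": 1},{"rx": 0,"ry": 0,"rz": -12,"tx": 0,"ty": 0,"tz": -0.2,"hand": 1},{"rx": 0,"ry": 0,"rz": -18,"tx": 0,"ty": 0,"tz": -0.3,"hand": 1},{"rx": 0,"ry": 0,"rz": -24,"tx": 0,"ty": 0,"tz": -0.4,"hand": 1},{"rx": 0,"ry": 0,"rz": -29,"tx": 0,"ty": 0,"tz": -0.5,"hand": 1}])

```text
time_s: 12.1
position: [534.6, -35.6, 27.1]
ee_rot: [[-0.962, -0.273, -0.001], [-0.273, 0.962, 0.0], [0.001, 0.001, -1.0]]
ft_force: [-7.2, 4.2, 12.6]
grip_width: 0.571
grip_force: 40.9
```

```bash
python3 - <<'E'
from h import *
o=r.get_obs();print(o['time_s'],o['position'].round(1),o['ft_force'].round(1),o['torque'].round(2),o['joints'].round(3),o['grip_width'],o['grip_force'])
E
```

```text
12.1 [534.6 -35.6  27.1] [-7.2  4.2 12.6] [1.76 2.77 0.12] [ 2.990e-01  3.190e-01 -5.130e-01 -1.000e-03 -7.400e-01 -1.593e+00] 0.5705291269407353 40.933629870414734
```

>>> apply_moves(motion=[{"rx": 0,"ry": 0,"rz": -2,"tx": 0.3,"ty": -0.3,"tz": 0,"hand": 1},{"rx": 0,"ry": 0,"rz": -4,"tx": 0.5,"ty": -0.5,"tz": 0,"hand": 1},{"rx": 0,"ry": 0,"rz": -6,"tx": 0.5,"ty": -0.5,"tz": -0.1,"hand": 1},{"rx": 0,"ry": 0,"rz": -8,"tx": 0.5,"ty": -0.5,"tz": -0.1,"hand": 1}])

```text
time_s: 12.5
position: [534.7, -35.6, 27.0]
ee_rot: [[-0.99, -0.139, -0.002], [-0.139, 0.99, 0.001], [0.002, 0.001, -1.0]]
ft_force: [-9.2, 8.3, 13.4]
grip_width: 0.577
grip_force: 41.2
```

```bash
python3 - <<'E'
from h import *
o=r.get_obs();print(o['time_s'],o['position'].round(1),o['ft_force'].round(1),o['torque'].round(2),o['joints'].round(3),o['joint_efforts'].round(2))
E
```

```text
12.5 [534.7 -35.6  27. ] [-9.2  8.3 13.4] [3.28 3.64 0.58] [ 0.299  0.319 -0.512 -0.002 -0.741 -1.728] [-4.710e+00 -4.106e+01  2.170e+01  6.570e+00  2.530e+00  2.000e-02]
```

>>> apply_moves(motion=[{"rx": 0,"ry": 0,"rz": -2,"tx": 0,"ty": 0,"tz": 0,"hand": 1},{"rx": 0,"ry": 0,"rz": -4,"tx": 0,"ty": 0,"tz": 0,"hand": 1},{"rx": 0,"ry": 0,"rz": -4,"tx": 0,"ty": 0,"tz": 0,"hand": 1}])

```text
time_s: 12.8
position: [539.6, -35.2, 27.2]
ee_rot: [[-0.997, -0.071, 0.006], [-0.071, 0.997, 0.001], [-0.007, 0.001, -1.0]]
ft_force: [8.7, 1.6, -8.5]
grip_width: 0.566
grip_force: 52.9
```

```bash
python3 - <<'E'
from h import *
o=r.get_obs();print(o['time_s'],o['position'].round(1),o['ft_force'].round(1),o['torque'].round(2),o['joints'].round(3),o['joint_efforts'].round(2))
E
```

```text
12.8 [539.6 -35.2  27.2] [ 8.7  1.6 -8.5] [ 0.14 -3.39 -0.08] [ 2.980e-01  3.210e-01 -5.090e-01  1.000e-03 -7.340e-01 -1.798e+00] [ -0.98 -51.01  16.77   4.1   -3.65  -0.28]
```

>>> apply_moves(motion=[{"rx": 0,"ry": 0,"rz": 0,"tx": 0,"ty": 0,"tz": 0,"hand": 1},{"rx": 0,"ry": 0,"rz": 0,"tx": 0,"ty": 0,"tz": 0,"hand": 1},{"rx": 0,"ry": 0,"rz": 0,"tx": 0,"ty": 0,"tz": 0,"hand": 1}])

```text
time_s: 13.1
position: [539.8, -35.2, 27.1]
ee_rot: [[-0.997, -0.072, 0.006], [-0.072, 0.997, 0.001], [-0.006, 0.001, -1.0]]
ft_force: [8.4, 2.2, -5.5]
grip_width: 0.564
grip_force: 54.4
```

```bash
python3 - <<'E'
from h import *
o=r.get_obs();print(o['time_s'],o['position'].round(1),o['ft_force'].round(1),o['torque'].round(2),o['joints'].round(3),o['grip_width'],o['grip_force'])
E
```

```text
13.1 [539.8 -35.2  27.1] [ 8.4  2.2 -5.5] [ 0.47 -2.93 -0.12] [ 2.980e-01  3.220e-01 -5.090e-01  1.000e-03 -7.340e-01 -1.797e+00] 0.5635418604877903 54.433470368385315
```

The hand slipped sideways on the nut as it met the stop. I'll open, recentre on the axis worked out from the grips (535.4,-35.3), and look.

>>> apply_moves(motion=[{"rx": 0,"ry": 0,"rz": 0,"tx": 0,"ty": 0,"tz": 0,"hand": -1},{"rx": 0,"ry": 0,"rz": 0,"tx": 0,"ty": 0,"tz": 0,"hand": -1},{"rx": 0,"ry": 0,"rz": 0,"tx": -0.8,"ty": 1,"tz": 0.5,"hand": -1},{"rx": 0,"ry": 0,"rz": 0,"tx": -0.8,"ty": 1,"tz": 1,"hand": -1},{"rx": 0,"ry": 0,"rz": 0,"tx": -0.8,"ty": 1,"tz": 1,"hand": -1}])

```text
time_s: 13.6
position: [535.3, -35.4, 27.3]
ee_rot: [[-0.997, -0.071, 0.0], [-0.071, 0.997, -0.0], [-0.0, -0.0, -1.0]]
ft_force: [-0.9, 0.2, -0.6]
grip_width: 0.999
grip_force: 0.0
```

```bash
python3 - <<'E'
from h import *
o=r.get_obs();print(o['time_s'],o['position'].round(1),o['ft_force'].round(1),o['torque'].round(2))
im,ci=snap('wrist','w6'); im2,_=snap('scene','s6')
p=lambda a:cv2.resize(a,(400,400),interpolation=cv2.INTER_CUBIC)[:,:,::-1]
cv2.imwrite('pics/c6.png',np.hstack([p(im[150:350,220:420]),p(im2[170:230,290:350])]))
for q in ([535.4,-35.3,60],[535.4,-35.3,90]): print((proj(ci,q)-[220,150])*2)
E
```

```text
13.6 [535.3 -35.4  27.3] [-0.9  0.2 -0.6] [ 0.02 -0.   -0.03]
[211.12695271 237.14730046]
[212.50708875 312.71293809]
```

View pics/c6.png

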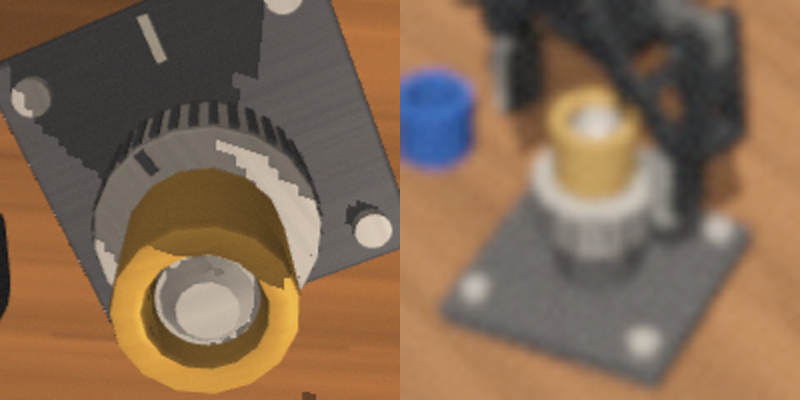

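The bushing is still seated. The nut's notch (147,163) sits a little anticlockwise of the white line (151,38), so I'll compute the remaining angle.

```bash
python3 - <<'E'
from h import *
ci=r.camera_info('wrist'); f=lambda x,y:(x/2+220-.25,y/2+150-.25)
c=np.array([535.4,-35.3])
nb=np.array([atz(ci,*f(x,y),60.5)[:2] for x,y in((138,153),(147,163),(156,173))]); w=np.array([atz(ci,*f(x,y),12)[:2] for x,y in((143,15),(151,38),(160,63))])
print(nb.round(1),w.round(1)); a=lambda v:np.degrees(np.arctan2(v[1],v[0]))%360
print([a(q-c) for q in nb],[a(q-c) for q in w],a(w[0]-w[2]),a(nb[0]-nb[2]))
# nut centre check: left/right rim
for x,y in((93,220),(321,215),(210,130)): print(atz(ci,*f(x,y),60).round(1))
E
```

```text
[[516.2 -52.7]
 [518.4 -50.7]
 [520.5 -48.6]] [[493.2 -57.1]
 [499.5 -54.6]
 [506.5 -51.7]]
[np.float64(222.1805136435386), np.float64(222.01016253241758), np.float64(221.78697565238784)] [np.float64(207.31946575577027), np.float64(208.2107847960314), np.float64(209.48605240566337)] 202.2728370082264 223.48979912696046
[533.  -62.1  60. ]
[528.1 -11.3  60. ]
[510.  -37.5  60. ]
```

About 15° remains before bottoming. I'll regrip while centred and continue clockwise in small steps.

>>> apply_moves(motion=[{"rx": 0,"ry": 0,"rz": 0,"tx": 0.3,"ty": -0.5,"tz": 0.5,"hand": 0},{"rx": 0,"ry": 0,"rz": 0,"tx": 0.3,"ty": -0.5,"tz": 0.5,"hand": 1},{"rx": 0,"ry": 0,"rz": 0,"tx": 0.3,"ty": -0.5,"tz": 0.5,"hand": 1},{"rx": 0,"ry": 0,"rz": 0,"tx": 0.3,"ty": -0.5,"tz": 0.5,"hand": 1},{"rx": 0,"ry": 0,"rz": 0,"tx": 0.3,"ty": -0.5,"tz": 0.5,"hand": 1}], squeeze=50)

```text
time_s: 14.2
position: [535.9, -35.2, 28.5]
ee_rot: [[-0.997, -0.071, 0.001], [-0.071, 0.997, 0.001], [-0.001, 0.001, -1.0]]
ft_force: [-4.0, 4.7, 9.3]
grip_width: 0.562
grip_force: 49.8
```

>>> apply_moves(motion=[{"rx": 0,"ry": 0,"rz": -2,"tx": 0,"ty": 0,"tz": 0,"hand": 1},{"rx": 0,"ry": 0,"rz": -4,"tx": 0,"ty": 0,"tz": -0.1,"hand": 1},{"rx": 0,"ry": 0,"rz": -6,"tx": 0,"ty": 0,"tz": -0.1,"hand": 1},{"rx": 0,"ry": 0,"rz": -8,"tx": 0,"ty": 0,"tz": -0.1,"hand": 1},{"rx": 0,"ry": 0,"rz": -10,"tx": 0,"ty": 0,"tz": -0.2,"hand": 1}])

```text
time_s: 14.7
position: [535.9, -35.3, 28.4]
ee_rot: [[-0.995, 0.104, 0.001], [0.104, 0.995, 0.001], [-0.001, 0.001, -1.0]]
ft_force: [-4.9, 4.2, 9.5]
grip_width: 0.557
grip_force: 50.1
```

```bash
cat > st.py <<'E'
from h import *
o=r.get_obs();print(o['time_s'],o['position'].round(1),'F',o['ft_force'].round(1),'T',o['torque'].round(2),o['joints'].round(3),o['grip_width'],o['grip_force'])
E
python3 st.py
```

```text
14.7 [535.9 -35.3  28.4] F [-4.9  4.2  9.5] T [1.52 1.52 0.05] [ 0.299  0.318 -0.511 -0.    -0.742 -1.974] 0.5572760622802907 50.08074402809143
```

>>> apply_moves(motion=[{"rx": 0,"ry": 0,"rz": -2,"tx": 0,"ty": 0.5,"tz": 0,"hand": 1},{"rx": 0,"ry": 0,"rz": -4,"tx": 0,"ty": 0.5,"tz": 0,"hand": 1},{"rx": 0,"ry": 0,"rz": -4,"tx": 0,"ty": 0.5,"tz": 0,"hand": 1}])

```text
time_s: 15.0
position: [535.9, -35.3, 28.3]
ee_rot: [[-0.985, 0.173, 0.001], [0.173, 0.985, -0.0], [-0.001, 0.0, -1.0]]
ft_force: [-3.5, 0.7, 8.9]
grip_width: 0.56
grip_force: 50.0
```

```bash
python3 st.py
```

```text
15.0 [535.9 -35.3  28.3] F [-3.5  0.7  8.9] T [ 0.52  1.16 -0.03] [ 0.3    0.318 -0.511  0.    -0.742 -2.045] 0.5598447755522081 50.01681625843048
```

>>> apply_moves(motion=[{"rx": 0,"ry": 0,"rz": -1,"tx": 0,"ty": 0,"tz": 0,"hand": 1},{"rx": 0,"ry": 0,"rz": -2,"tx": 0,"ty": 0,"tz": 0,"hand": 1},{"rx": 0,"ry": 0,"rz": -2,"tx": 0,"ty": 0,"tz": 0,"hand": 1}])

```text
time_s: 15.3
position: [535.8, -35.3, 28.3]
ee_rot: [[-0.979, 0.206, 0.0], [0.206, 0.979, -0.0], [-0.001, -0.0, -1.0]]
ft_force: [-3.4, 0.6, 8.7]
grip_width: 0.564
grip_force: 50.0
```

```bash
python3 st.py
```

```text
15.3 [535.8 -35.3  28.3] F [-3.4  0.6  8.7] T [0.56 1.25 0.52] [ 3.000e-01  3.180e-01 -5.110e-01  1.000e-03 -7.420e-01 -2.078e+00] 0.564068247381339 49.99367415904999
```

>>> apply_moves(motion=[{"rx": 0,"ry": 0,"rz": -1,"tx": 0,"ty": 0,"tz": 0,"hand": 1},{"rx": 0,"ry": 0,"rz": -1,"tx": 0,"ty": 0,"tz": 0,"hand": 1},{"rx": 0,"ry": 0,"rz": -1,"tx": 0,"ty": 0,"tz": 0,"hand": 1},{"rx": 0,"ry": 0,"rz": -1,"tx": 0,"ty": 0,"tz": 0,"hand": 1}])

```text
time_s: 15.7
position: [535.8, -35.3, 28.3]
ee_rot: [[-0.975, 0.222, 0.0], [0.222, 0.975, -0.0], [-0.0, -0.0, -1.0]]
ft_force: [-2.9, 1.9, 8.3]
grip_width: 0.559
grip_force: 50.0
```

```bash
python3 st.py; python3 - <<'E'
from h import *
im,ci=snap('wrist','w7'); im2,_=snap('scene','s7')
E
```

```text
15.7 [535.8 -35.3  28.3] F [-2.9  1.9  8.3] T [0.47 1.17 0.69] [ 3.000e-01  3.180e-01 -5.110e-01  1.000e-03 -7.420e-01 -2.095e+00] 0.5592464715692527 50.017826557159424
```

```bash
python3 - <<'E'
from h import *
ci=r.camera_info('wrist')
for f,z in(('w6',60.6),('w7',60)):
    g=cv2.cvtColor(cv2.imread(f'pics/{f}.png'),cv2.COLOR_BGR2GRAY); 
    if f=='w6': # camera pose then: undo 17 deg about TCP
        import copy; c6=dict(ci); a=np.radians(17+.0); R=np.array([[np.cos(a),-np.sin(a),0],[np.sin(a),np.cos(a),0],[0,0,1]]); t=np.array([535.6,-35.3,0]); c6['origin']=R@(np.array(ci['origin'])-t)+t-[0,0,1]; c6['attitude']=R@np.array(ci['attitude']).reshape(3,3); c=c6
    else: c=ci
    out=[]
    for th in range(185,240,2):
        v=[]
        for rr in (20.5,21.5,22.5,23.5):
            u=proj(c,[535.6+rr*np.cos(np.radians(th)),-35.8+rr*np.sin(np.radians(th)),z]); v.append(g[int(round(u[1])),int(round(u[0]))])
        out.append((th,int(np.mean(v))))
    print(f,out)
E
```

```text
w6 [(185, 111), (187, 111), (189, 111), (191, 111), (193, 111), (195, 110), (197, 109), (199, 109), (201, 111), (203, 112), (205, 110), (207, 107), (209, 107), (211, 108), (213, 110), (215, 108), (217, 106), (219, 63), (221, 57), (223, 56), (225, 64), (227, 109), (229, 113), (231, 111), (233, 110), (235, 111), (237, 111), (239, 111)]
w7 [(185, 116), (187, 117), (189, 116), (191, 112), (193, 112), (195, 114), (197, 115), (199, 114), (201, 113), (203, 80), (205, 57), (207, 58), (209, 66), (211, 114), (213, 119), (215, 116), (217, 115), (219, 115), (221, 116), (223, 116), (225, 116), (227, 116), (229, 115), (231, 115), (233, 115), (235, 115), (237, 116), (239, 116)]
```

The notch is at 206°, on the white line, and there's a steady 0.69 N·m stop torque, so the nut is bottomed. Now I'll back it off 90°.

>>> apply_moves(motion=[{"rx": 0,"ry": 0,"rz": 4,"tx": 0,"ty": 0,"tz": 0.1,"hand": 1},{"rx": 0,"ry": 0,"rz": 10,"tx": 0,"ty": 0,"tz": 0.2,"hand": 1},{"rx": 0,"ry": 0,"rz": 16,"tx": 0,"ty": 0,"tz": 0.3,"hand": 1},{"rx": 0,"ry": 0,"rz": 22,"tx": 0,"ty": 0,"tz": 0.4,"hand": 1},{"rx": 0,"ry": 0,"rz": 28,"tx": 0,"ty": 0,"tz": 0.5,"hand": 1}])

```text
time_s: 16.3
position: [535.8, -35.1, 28.8]
ee_rot: [[-0.964, -0.264, 0.001], [-0.264, 0.964, 0.0], [-0.001, 0.0, -1.0]]
ft_force: [-3.0, 1.8, 8.6]
grip_width: 0.554
grip_force: 50.1
```

>>> apply_moves(motion=[{"rx": 0,"ry": 0,"rz": 6,"tx": 0,"ty": 0,"tz": 0.1,"hand": 1},{"rx": 0,"ry": 0,"rz": 12,"tx": 0,"ty": 0,"tz": 0.2,"hand": 1},{"rx": 0,"ry": 0,"rz": 18,"tx": 0,"ty": 0,"tz": 0.3,"hand": 1},{"rx": 0,"ry": 0,"rz": 24,"tx": 0,"ty": 0,"tz": 0.4,"hand": 1},{"rx": 0,"ry": 0,"rz": 30,"tx": 0,"ty": 0,"tz": 0.5,"hand": 1}])

```text
time_s: 16.8
position: [535.7, -34.9, 29.3]
ee_rot: [[-0.703, -0.711, 0.0], [-0.711, 0.703, 0.0], [-0.001, 0.0, -1.0]]
ft_force: [-4.0, 3.4, 8.5]
grip_width: 0.56
grip_force: 50.2
```

```bash
python3 st.py
```

```text
16.8 [535.7 -34.9  29.3] F [-4.   3.4  8.5] T [ 1.42  1.52 -0.13] [ 3.000e-01  3.160e-01 -5.100e-01 -1.000e-03 -7.440e-01 -1.079e+00] 0.5601697129026434 50.240092277526855
```

>>> apply_moves(motion=[{"rx": 0,"ry": 0,"rz": 6,"tx": 0,"ty": 0.2,"tz": 0.1,"hand": 1},{"rx": 0,"ry": 0,"rz": 12,"tx": 0,"ty": 0.4,"tz": 0.2,"hand": 1},{"rx": 0,"ry": 0,"rz": 18,"tx": -0.2,"ty": 0.5,"tz": 0.3,"hand": 1},{"rx": 0,"ry": 0,"rz": 24,"tx": -0.3,"ty": 0.5,"tz": 0.4,"hand": 1},{"rx": 0,"ry": 0,"rz": 30,"tx": -0.3,"ty": 0.5,"tz": 0.5,"hand": 1}])

```text
time_s: 17.3
position: [535.5, -34.8, 29.8]
ee_rot: [[-0.253, -0.967, 0.0], [-0.967, 0.253, 0.0], [-0.0, -0.0, -1.0]]
ft_force: [-3.2, 1.3, 7.5]
grip_width: 0.56
grip_force: 50.1
```

>>> apply_moves(motion=[{"rx": 0,"ry": 0,"rz": 2,"tx": 0,"ty": 0,"tz": 0,"hand": 1},{"rx": 0,"ry": 0,"rz": 2,"tx": 0,"ty": 0,"tz": 0,"hand": 1},{"rx": 0,"ry": 0,"rz": 2,"tx": 0,"ty": 0,"tz": 0,"hand": 1},{"rx": 0,"ry": 0,"rz": 2,"tx": 0,"ty": 0,"tz": 0,"hand": 1},{"rx": 0,"ry": 0,"rz": 2,"tx": 0,"ty": 0,"tz": 0,"hand": 1}])

```text
time_s: 17.8
position: [535.4, -34.8, 29.8]
ee_rot: [[-0.223, -0.975, 0.0], [-0.975, 0.223, -0.0], [-0.0, -0.0, -1.0]]
ft_force: [-3.3, 1.8, 8.5]
grip_width: 0.562
grip_force: 50.2
```

```bash
python3 st.py; python3 - <<'E'
from h import *
ci=r.camera_info('wrist');im=r.read_camera('wrist');g=cv2.cvtColor(im,cv2.COLOR_RGB2GRAY);out=[]
for th in range(270,330,3):
    v=[]
    for rr in (20.5,21.5,22.5,23.5):
        u=proj(ci,[535.6+rr*np.cos(np.radians(th)),-35.8+rr*np.sin(np.radians(th)),61.5]); v.append(g[int(round(u[1])),int(round(u[0]))])
    out.append((th,int(np.mean(v))))
print(out)
# bushing/pin top check
s=cv2.cvtColor(im,cv2.COLOR_RGB2HSV).astype(int); m=((abs(s[...,0]-20)<6)&(s[...,1]>140)&(s[...,2]>165)).astype(np.uint8); m[:, :220]=0;m[:,420:]=0
n,l,st,ce=cv2.connectedComponentsWithStats(m);k=1+np.argmax(st[1:,4]);print(st[k],proj(ci,[535.5,-35.5,91.5]))
E
```

```text
17.8 [535.4 -34.8  29.8] F [-3.3  1.8  8.5] T [0.51 1.32 0.05] [ 0.301  0.315 -0.51   0.    -0.745 -0.526] 0.561514251679675 50.222827792167664
[(270, 111), (273, 112), (276, 109), (279, 108), (282, 109), (285, 108), (288, 96), (291, 54), (294, 58), (297, 110), (300, 112), (303, 110), (306, 111), (309, 111), (312, 112), (315, 111), (318, 110), (321, 110), (324, 109), (327, 108)]
[ 275  262   94   82 2537] [322.85677545 305.7281092 ]
```

The notch is at 292°, 86–90° from the bottom, the nut is still held at 50 N, and the bushing ring is where expected. I'll hand in now.

```bash
python3 -c "
from cell import r
print(r.close_job())"
```

```text
the job is handed in; nothing more can be done
None
```

The job is handed in: the wide bushing sits on the nut, and the nut was threaded to its stop, backed off about 88° (1.5 rad) and is still gripped at 50 N. The tight bushing and bystanders were left alone; near the bottom the hand slipped on the nut, and I regripped and re-bottomed it before backing off. No verdict came back.

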